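# Hang the dipper on the pot rim

## Robot

A 7-joint arm with a two-finger parallel gripper is mounted at the origin on a cart in front of the work surface, level with it; the furniture and walls round the work are solid. World frame = base frame: x ahead of the robot, y to its left, z up, the work surface at z = 0. Lengths are in m, angles in rad, forces in N, time in s.
With the tool pointing down it reaches from about 0.425 to 0.875 m from the base axis. Payload 4.7 kg.
Tool frame: the origin (TCP) lies midway between the tips of the shut fingers; the grasp point (between the pads) lies 19 mm behind it; z points along the fingers, y is the line along which they close (so a half turn about z gives the same grasp; the last joint's range is limited). The gripper opens to 87 mm and grips with 3 to 60 N. Pads are 19 mm wide; open, the fingers measure 117 mm over their backs; the gripper's body (75 mm by 190 mm) begins 51 mm behind the grasp point.
Start: joints at [1.29, 0.321, -0.07, 1.45, 0.023, 1.371, -0.057], TCP at [0.189, -0.622, 0.223] pointing down, gripper open.
Joint ranges: [-2.86, 2.86], [-0.3, 2.09], [-1.38, 1.24], [0.06, 2.45], [-1.56, 4.7], [0.09, 2.05], [-2.69, 2.69]. Speed limits (rad/s): [2.57, 2.57, 3.14, 3.14, 3.14, 3.14, 3.14].

## Interface

Orientations are given as a rotation vector (axis times angle).
In Python, from bench import ctrl, eyes gives the robot as it stands (ctrl), with the cameras (eyes).
- The arm moves only by the tool tcp_steps, called by a JSON object that holds its "api" and its "payload". Schema: {"type":"object","properties":{"motion":{"type":"array","items":{"type":"array","items":{"type":"array","items":{"type":"number"},"minItems":5,"maxItems":5},"minItems":1,"maxItems":20},"minItems":1,"maxItems":1},"squeeze":{"type":"number"},"only":{"type":"string"},"quiet":{"type":"boolean"},"lines":{"type":"string"}},"required":["motion"],"additionalProperties":false}. motion is a list that holds a single list of rows (three levels of brackets), with 1 to 20 rows, each of 5 numbers: dx, dy, dz in units of 50 mm, then a turn about the tool's z in units of 0.2 rad, then the opening from 0.0 (shut) to 1.0 (fully open); each row is the pose to reach, as a shift and turn from the pose commanded when the call began, along the tool's axes at that moment; what a row does not reach only later rows make up. A row lasts 1/10 s, in which the tool goes at most 0.05 m and 0.15 rad, less where a joint would pass 70% of its speed; a pose out of reach is approached as far as the arm can. The fingers move at their own pace and stop on an object; squeeze is the grip in N (left out, the last holds). Time passes only in rows, so rows that do not move let the fingers close. The tool returns the time, the measured TCP pose, the force, the opening and the grip force at its end. only (a regular expression) keeps the lines of the reply that match it, lines (a string "A,B") keeps lines A to B, and quiet returns only ok. Input that does not fit is refused with a message, and nothing moves.
- ctrl.get_state(): the state, without advancing time (a new reading comes with each control period).
- eyes.get_image(name): name is "side" or "top"; returns the picture (400x640x3 uint8, red, green, blue); there is no depth.
- eyes.camera_model(name): a dict with "vertical_fov" (degrees; the focal length in pixels is half the picture's height over the tangent of half this angle, whatever the lens; pixels are square), "cx", "cy" (the principal point, pixels), "k1" (the pictures are not rectified: a ray, as slopes to the right and down, at radius r is drawn at 1 + k1 r^2 times it, then the intrinsics apply), "rvec" (rotation vector, rad) and "tvec" (3), from world to camera coordinates, as OpenCV has them. Camera axes: x right, y down, z forward; pixel columns grow to the right and rows downward; lengths in m; the calibration is good to about 2 mm. A picture is of the moment at which its call begins. camera_model takes no time and is no camera call.
- ctrl.close_job(): hands the job in; it is judged then, once.
The state is a dict: "time": time; "joint_positions": joint angles; "qd": joint speeds; "joint_torque": joint torques, N m; "position": TCP position; "tool_rot": TCP orientation; "ft_force": force on the tool from outside, world axes, zero at the start; "torque": the same for the moment, N m; "grip_width": opening from 0.0 (shut) to 1.0 (fully open); "grip_force": force on a finger pad.
Only numpy, scipy, OpenCV 4.12 (cv2) and the standard library are available. Lean on these libraries where they do the work, as an engineer would, in place of code of your own. Each camera call takes 0.05 s, during which the arm holds its last target. There are 200 camera calls.

## Task

Hang the upright steel dipper in the open cooking pot that stands on the worktop (not those on the stove) by its own hook: hook over the pot's rim with the tongue outside, cup hanging inside the pot clear of its bottom, and let go so that it stays there. Leave the pot standing where it is, and do not push about or knock over the cup, the salt shaker or the lemon.

Things in the scene. Friction and masses are not known exactly. Their poses are not given: they have to be found in the camera images.
- dipper: Loose steel dipper (ladle with an upright handle), 0.1-0.2 kg, 168 mm tall, standing on its cup, z up. Origin: centre of the cup's underside. Cup 60 mm across, 50 mm high. A flat strip handle, 14 mm wide (y), rises at x = 30 to 34 mm beside the cup. The hook sticks out of the strip's back, away from the cup, along +x. A black grip on top of the strip is the place to pinch from above.
- dipper_grip (a point): Middle of the black grip, at (32, 0, 140) mm in the dipper's frame, axes as the dipper's. The grip is 14 mm along x, 18 mm along y, and spans 108 to 168 mm above the dipper's underside, clear all round.
- dipper_seat (a point): Middle of the underside of the hook's bar, at (42, 0, 100) mm in the dipper's frame; the rim belongs under it. The bar is 14 mm wide (y), 4 mm thick and leads from the strip (x = 34 mm) to the tongue: the gap for the rim is 16 mm (x = 34 to 50 mm).
- dipper_tongue (a point): Lower end of the hook's tongue, at (54.5, 0, 76) mm in the dipper's frame. The tongue is 4 mm thick, starts at x = 50 mm, hangs down from the bar to 75 mm above the dipper's underside and flares slightly outward.
- dipper_cup (a point): Centre of the cup, at (0, 0, 25) mm in the dipper's frame.
- pot: Loose open round steel cooking pot, about 1.5 kg, upright on the worktop. Origin: centre of its underside. Straight wall, 160 mm outside diameter, 4 mm thick, 120 mm high; inner floor 5 mm up. Loop handles at its +y and -y sides, up to 83 mm high, reach 114 mm from the axis and pass below a hung hook's tongue: any part of the rim will do.
- pot_rim (a point): Centre of the pot's mouth, on its axis at rim height, 120 mm above its underside; axes as the pot's.
- cupboard_edge (a point): Fixed point on the lower front edge of the cupboard over the back of the worktop, 457 mm above it. The edge runs level along the direction (-0.26, 0.97); all beyond it (towards (0.97, 0.26)) above this height is solid, and door handles stand out 30 mm from 630 mm up. Keep the wrist about 0.1 m in front of it: hang the dipper on a near or side part of the rim.
- steel_cup: Bystander: loose tapered steel drinking cup, 76 mm across, 98 mm tall. Origin: centre of its underside.
- salt_shaker: Bystander: loose salt shaker, clear with a grey cap, 44 mm across, 90 mm tall. Origin: centre of its underside.
- lemon: Bystander: loose lemon, 71 x 53 x 51 mm, lying on the worktop. Origin: at its underside as it lies at the start.

How it is judged:
By the outcome, as a careful person would: the job done as asked, in the order asked, and still so for the second after the job is handed in, with the robot touching nothing.
It also fails if it takes over 29 s, if anything falls off the work surface, if the arm or the gripper's body presses on something with over 40 N, if the wrist force passes 120 N, or if a joint passes its speed limit or range.

## Working session

There is one attempt and no reset: what is moved stays moved. The work goes in short steps, Python scripts to look and compute and a tool call to move; the robot and the scene stay as the last step left them, time stands still between calls to the robot, and variables do not carry over. Pictures are saved under pics/ and viewed, at most 10 in all, crops included, and the job is handed in when it is done.

```bash
ls; mkdir -p pics; cat > h.py <<'E'
import numpy as np, cv2
from bench import ctrl, eyes
def cam(n):
    m=eyes.camera_model(n); f=200/np.tan(np.radians(m["vertical_fov"])/2)
    R=cv2.Rodrigues(np.array(m["rvec"],float))[0]; return m,f,R,np.array(m["tvec"],float)
def ray(n,u,v):
    m,f,R,t=cam(n); d=np.array([(u-m["cx"])/f,(v-m["cy"])/f]); s=d.copy()
    for _ in range(30): s=d/(1+m["k1"]*(s@s))
    return -R.T@t, R.T@np.array([s[0],s[1],1])
def atz(n,u,v,z):
    o,d=ray(n,u,v); return o+d*(z-o[2])/d[2]
def tri(ps):
    A=np.zeros((3,3));b=np.zeros(3)
    for n,u,v in ps:
        o,d=ray(n,u,v); d=d/np.linalg.norm(d); P=np.eye(3)-np.outer(d,d); A+=P;b+=P@o
    x=np.linalg.solve(A,b); return x,[np.linalg.norm((np.eye(3)-np.outer(d/np.linalg.norm(d),d/np.linalg.norm(d)))@(x-o)) for o,d in [ray(*p) for p in ps]]
def proj(n,X):
    m,f,R,t=cam(n); c=R@np.array(X,float)+t; s=c[:2]/c[2]; s=s*(1+m["k1"]*(s@s)); return f*s+[m["cx"],m["cy"]]
E
python3 - <<'E'
from h import *
for n in("side","top"):
    i=eyes.get_image(n); cv2.imwrite(f"pics/{n}0.png",i[:,:,::-1]); m,f,R,t=cam(n); print(n,m,-R.T@t)
s=ctrl.get_state(); print(s["time"],s["position"],s["tool_rot"],s["grip_width"])
E
```

```text
bench.py
pics
side {'vertical_fov': 53.32859116136613, 'cx': 313.592301678605, 'cy': 195.05675470702764, 'k1': -0.05475765391874147, 'rvec': array([ 0.34406431, -2.55785161,  1.54395362]), 'tvec': array([0.49256986, 0.31345593, 1.03287425])} [0.27624923 0.87054841 0.75732472]
top {'vertical_fov': 48.48878125681309, 'cx': 315.9923773736583, 'cy': 200.90219590133995, 'k1': -0.12445631212890373, 'rvec': array([ 2.1884824 , -2.12745084,  0.17861645]), 'tvec': array([-0.10526263,  0.55825916,  1.40825655])} [ 0.35516352 -0.05909802  1.47522416]
0.1 [ 0.188682   -0.6215056   0.22158707] [-3.10588361e+00 -4.61195375e-01  5.29275190e-04] 1.0024863815708829
```

View pics/side0.png

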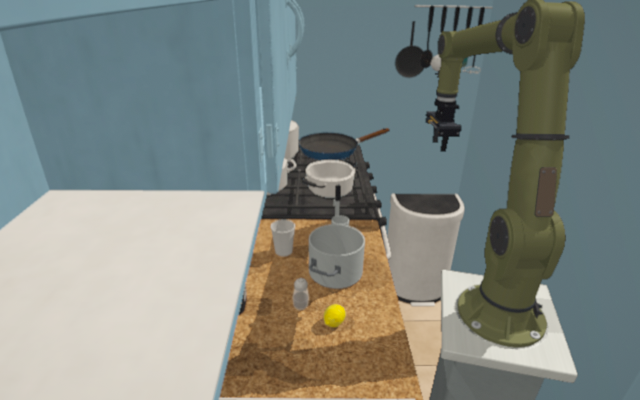

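View pics/top0.png

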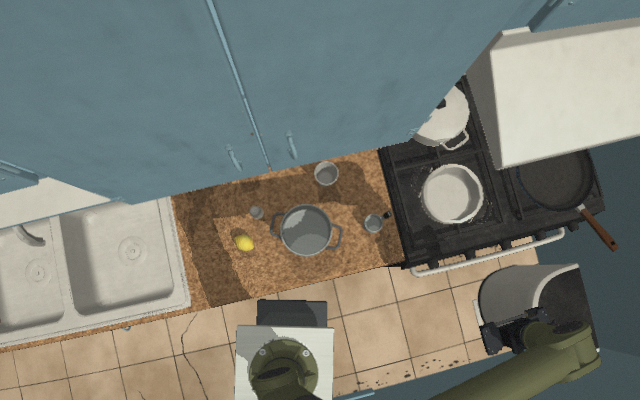

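Side view: dipper at about (338,205) behind the pot (336,255), cup (283,238), salt (300,293), lemon (335,316). Top view: pot centre (305,230), dipper cup (373,223) with its grip towards (387,215), cup (326,173), salt (257,212). I'll enlarge both.

```bash
python3 - <<'E'
from h import *
a=cv2.imread("pics/top0.png")[185:265,260:400]; a=cv2.resize(a,None,fx=5.5,fy=5.5,interpolation=cv2.INTER_CUBIC)
b=cv2.imread("pics/side0.png")[175:295,290:390]; b=cv2.resize(b,None,fx=5,fy=5,interpolation=cv2.INTER_CUBIC)
cv2.imwrite("pics/topc.png",a); cv2.imwrite("pics/sidec.png",b); print(a.shape,b.shape)
E
```

```text
(440, 770, 3) (600, 500, 3)
```

View pics/topc.png

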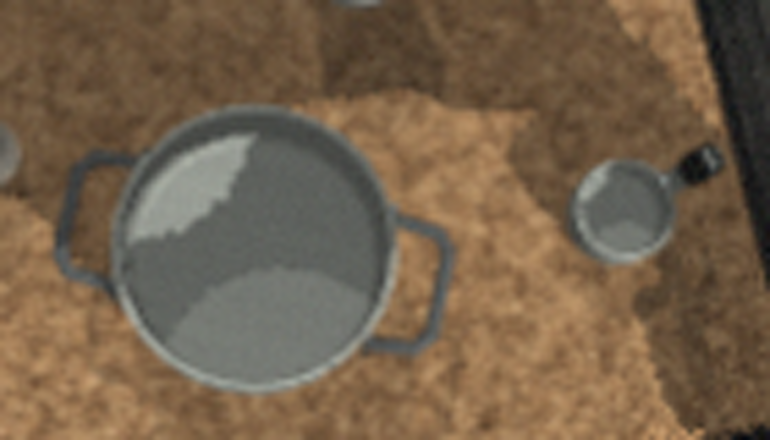

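View pics/sidec.png

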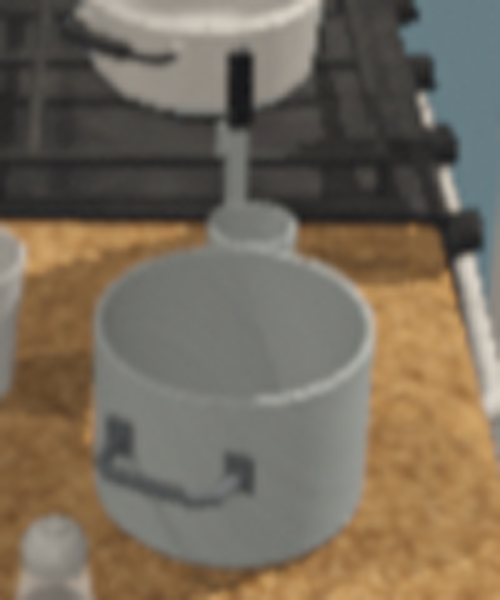

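Top crop: pot rim spans (112–398, 104–392), dipper cup rim (573–675, 158–262), black grip (678–722, 143–188). Side crop: pot rim (95–375, 247–405), cup rim left/right 209/297, top 203, grip (228–252, 50–128). I'll fit poses to these, heights left free.

```bash
cat > fit.py <<'E'
from h import *
from scipy.optimize import least_squares
from scipy.spatial.transform import Rotation as Ro
T=lambda U,V:(("top",)+((U+.5)/5.5-.5+260,(V+.5)/5.5-.5+185))
th=np.linspace(0,2*np.pi,72)
def bb(n,P,s,o):
    p=(np.array([proj(n,X) for X in P])-o+.5)*s-.5; return np.r_[p.min(0),p.max(0)]
def both(P): return np.r_[bb("top",P,5.5,[260,185]),bb("side",P,5,[290,175])]
ring=lambda c,r:np.c_[c[0]+r*np.cos(th),c[1]+r*np.sin(th),np.full(72,c[2])]
pm=np.array([112,104,398,392,95,247,375,405])
p=least_squares(lambda q:both(ring(q,.08))-pm,[.6,0,.12]); print("pot rim",p.x,p.fun.round(1))
dm=np.array([573,158,675,262,209,203,297]); gm=np.array([678,143,722,188,228,50,252,128])
B=np.array([[x,y,z] for x in(25,39) for y in(-9,9) for z in(108,168)])/1e3
def f(q):
    x,y,z,a=q; M=Ro.from_euler("z",a).as_matrix(); o=np.array([x,y,z])
    return np.r_[both(ring(o+[0,0,.05],.03))[:7]-dm, both(B@M.T+o)-gm]
for a0 in(-.7,.5,-1.5):
    d=least_squares(f,[.6,-.2,0,a0],loss="soft_l1",f_scale=4); print("dip",d.x,d.cost,f(d.x).round(1))
for z,n,u,v in((.098,"top",326,173),(.09,"top",257,212)): print(atz(n,u,v,z))
s=ctrl.get_state();M=Ro.from_rotvec(s["tool_rot"]).as_matrix();print(M.round(4))
E
python3 fit.py
```

```text
pot rim [ 0.46000296 -0.05968218  0.1179773 ] [-0.5  1.8  0.9  0.6 -1.8 -0.3 -0.7  0.1]Traceback (most recent call last):
  File "fit.py", line 18, in <module>
    d=least_squares(f,[.6,-.2,0,a0],loss="soft_l1",f_scale=4); print("dip",d.x,d.cost,f(d.x).round(1))
    return func(*args, **kwargs)
    vector_fun = VectorFunction(
        fun_wrapped,
    ...<6 lines>...
        workers=workers
    )
    self.J, dct = approx_derivative(
                  ~~~~~~~~~~~~~~~~~^
        self.fun_wrapped, self.x, f0=self.f, **finite_diff_options
        ^^^^^^^^^^^^^^^^^^^^^^^^^^^^^^^^^^^^^^^^^^^^^^^^^^^^^^^^^^
    )
    ^
    J, _nfev = _dense_difference(fun_wrapped, x0, f0, h,
               ~~~~~~~~~~~~~~~~~^^^^^^^^^^^^^^^^^^^^^^^^
                             use_one_sided, method,
                             ^^^^^^^^^^^^^^^^^^^^^^
                             mf)
                             ^^^
    df = [f_eval - f0 for f_eval in f_evals]
                                    ^^^^^^^
    f = np.atleast_1d(self.fun(x, *self.args, **self.kwargs))
                      ~~~~~~~~^^^^^^^^^^^^^^^
[... 267 characters left out ...]
dm, both(B@M.T+o)-gm]
                 ~~~~^^^^^^^^^^^^^^^^^^^^^^^
  File "fit.py", line 8, in both
    def both(P): return np.r_[bb("top",P,5.5,[260,185]),bb("side",P,5,[290,175])]
                              ~~^^^^^^^^^^^^^^^^^^^^^^^
  File "fit.py", line 7, in bb
    p=(np.array([proj(n,X) for X in P])-o+.5)*s-.5; return np.r_[p.min(0),p.max(0)]
                 ~~~~^^^^^
  File "h.py", line 18, in proj
    m,f,R,t=cam(n); c=R@np.array(X,float)+t; s=c[:2]/c[2]; s=s*(1+m["k1"]*(s@s)); return f*s+[m["cx"],m["cy"]]
            ~~~^^^
  File "h.py", line 4, in cam
    m=eyes.camera_model(n); f=200/np.tan(np.radians(m["vertical_fov"])/2)
ValueError: time passes only in moves, steps and waits
```

```bash
sed -i 's/^def cam/import functools\n@functools.cache\ndef cam/' h.py; python3 fit.py 2>&1 | tail -20
```

```text
pot rim [ 0.46000296 -0.05968218  0.1179773 ] [-0.5  1.8  0.9  0.6 -1.8 -0.3 -0.7  0.1]
dip [ 4.93566395e-01 -2.76204175e-01 -4.09075824e-04 -1.05644028e+00] 102.71733338449857 [ 0.8  1.8 -0.1 -0.7 -2.7 -0.5 -2.8 -7.3 -0.8  5.8  6.3 -4.7 -6.1  5.7
  6.9]
dip [ 4.93566418e-01 -2.76204171e-01 -4.09076429e-04 -1.05644232e+00] 102.71733338535685 [ 0.8  1.8 -0.1 -0.7 -2.7 -0.5 -2.8 -7.3 -0.8  5.8  6.3 -4.7 -6.1  5.7
  6.9]
dip [ 4.93566394e-01 -2.76204176e-01 -4.09075700e-04 -1.05644022e+00] 102.71733338464611 [ 0.8  1.8 -0.1 -0.7 -2.7 -0.5 -2.8 -7.3 -0.8  5.8  6.3 -4.7 -6.1  5.7
  6.9]
[ 0.64297558 -0.11754019  0.098     ]
[0.51325387 0.09572074 0.09      ]
[[ 9.569e-01  2.906e-01 -6.000e-04]
 [ 2.906e-01 -9.569e-01  1.600e-03]
 [-1.000e-04 -1.700e-03 -1.000e+00]]
```

```bash
cat > go.py <<'E'
import sys
from h import *
from scipy.spatial.transform import Rotation as Ro
# x y z yaw(of tool y, rad): print shift in tool axes and turn
x,y,z,a=map(float,sys.argv[1:])
s=ctrl.get_state();M=Ro.from_rotvec(s["tool_rot"]).as_matrix()
cur=np.arctan2(M[1,1],M[0,1]); w=(a-cur+np.pi/2)%np.pi-np.pi/2
print(s["time"],s["position"].round(4),"yaw",cur.round(4),"shift",(M.T@(np.array([x,y,z])-s["position"])).round(4),"turn",round(-w,3),"w",s["grip_width"],"F",np.round(s["ft_force"],1))
E
python3 go.py .5093 -.3041 .240 -1.056; python3 -c "
from h import *
print(atz('top',270,170,.457),atz('top',412,137,.457))"
```

```text
0.1 [ 0.1887 -0.6215  0.2216] yaw -1.276 shift [ 0.399  -0.2106 -0.0181] turn -0.22 w 1.0024863815708829 F [ 0.4  0.9 -0.5]
[0.57104212 0.02883686 0.457     ] [ 0.66308119 -0.30688675  0.457     ]
```

The manual's scale: shifts go in units of 50 mm and turns go in units of 0.2 rad. Converting my numbers, 0.15 m is 3, 0.399 m is 7.98, -0.15 rad is -0.75.

{"api": "tcp_steps", "payload": {"motion": [[[0.6, -0.3, -0.36, -0.1, 1], [1.4, -0.72, -0.36, -0.2, 1], [2.2, -1.14, -0.36, -0.3, 1], [3, -1.56, -0.36, -0.4, 1], [3.8, -2, -0.36, -0.5, 1], [4.6, -2.42, -0.36, -0.65, 1], [5.4, -2.84, -0.36, -0.75, 1], [6.2, -3.26, -0.36, -0.85, 1], [7, -3.68, -0.36, -0.95, 1], [7.6, -4, -0.36, -1.05, 1], [7.98, -4.22, -0.36, -1.1, 1], [7.98, -4.22, -0.36, -1.1, 1], [7.98, -4.22, -0.36, -1.1, 1], [7.98, -4.22, -0.36, -1.1, 1]]], "squeeze": 25}}

```text
time: 1.5
position: [0.508, -0.3059, 0.2402]
tool_rot: [3.039, 0.796, -0.002]
ft_force: [-1.1, -1.0, 0.4]
grip_width: 0.998
grip_force: 0.0
```

```bash
python3 go.py .5093 -.3041 .121 -1.056; python3 - <<'E'
from h import *
i=eyes.get_image("top")[180:270,330:450,::-1]; j=eyes.get_image("side")[140:260,290:390,::-1]
i=cv2.resize(i,(480,360),interpolation=cv2.INTER_CUBIC); j=cv2.resize(j,(300,360),interpolation=cv2.INTER_CUBIC)
cv2.imwrite("pics/a1.png",np.hstack([i,j]))
E
```

```text
1.5 [ 0.508  -0.3059  0.2402] yaw -1.0587 shift [ 0.0022 -0.0009  0.1192] turn -0.003 w 0.9980967795958658 F [-1.1 -1.   0.4]
```

View pics/a1.png

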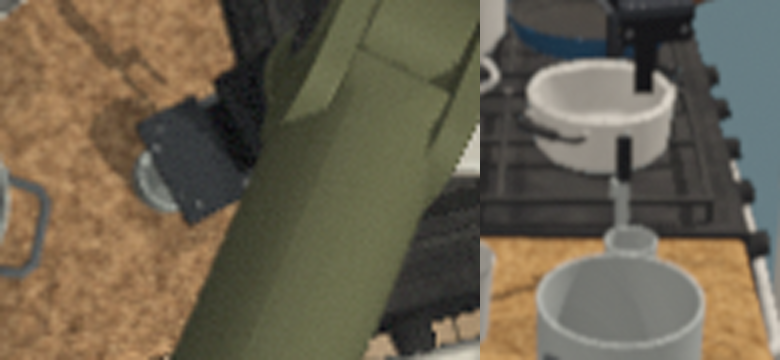

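The gripper sits above the dipper: in the side part, the fingers at (645,75) are over the grip at (625,155), and the pot and dipper haven't moved. Descending and gripping.

{"api": "tcp_steps", "payload": {"motion": [[[0.04, -0.02, 0.6, 0, 1], [0.04, -0.02, 1.2, 0, 1], [0.04, -0.02, 1.7, 0, 1], [0.04, -0.02, 2.1, 0, 1], [0.04, -0.02, 2.38, 0, 1], [0.04, -0.02, 2.38, 0, 1], [0.04, -0.02, 2.38, 0, 1], [0.04, -0.02, 2.38, 0, 0.4], [0.04, -0.02, 2.38, 0, 0.25], [0.04, -0.02, 2.38, 0, 0], [0.04, -0.02, 2.38, 0, 0], [0.04, -0.02, 2.38, 0, 0], [0.04, -0.02, 2.38, 0, 0], [0.04, -0.02, 2.38, 0, 0], [0.04, -0.02, 2.38, 0, 0]]], "squeeze": 25}}

```text
time: 3.1
position: [0.5106, -0.3023, 0.1215]
tool_rot: [3.038, 0.8, -0.0]
ft_force: [-0.7, 0.7, 0.0]
grip_width: 0.356
grip_force: 0.0
```

```bash
python3 go.py .5093 -.3041 .121 -1.056
```

```text
3.1 [ 0.5106 -0.3023  0.1215] yaw -1.0559 shift [-0.002   0.001   0.0005] turn 0.0 w 0.35609674946044934 F [-0.7  0.7  0. ]
```

{"api": "tcp_steps", "payload": {"motion": [[[0, 0, 0, 0, 0], [0, 0, 0, 0, 0], [0, 0, 0, 0, 0], [0, 0, 0, 0, 0], [0, 0, 0, 0, 0], [0, 0, 0, 0, 0], [0, 0, 0, 0, 0], [0, 0, 0, 0, 0]]], "squeeze": 25}}

```text
time: 3.9
position: [0.5106, -0.3023, 0.1215]
tool_rot: [3.038, 0.8, -0.0]
ft_force: [0.9, -0.6, -1.0]
grip_width: 0.159
grip_force: 25.0
```

```bash
python3 go.py .5093 -.3041 .121 -1.056
```

```text
3.9 [ 0.5106 -0.3023  0.1215] yaw -1.056 shift [-0.002   0.001   0.0005] turn 0.0 w 0.1594254885718268 F [ 0.9 -0.6 -1. ]
```

Width 13.9 mm matches the grip's 14 mm. Lift and carry over the pot.

{"api": "tcp_steps", "payload": {"motion": [[[0, 0, -0.2, 0, 0], [0, 0, -0.6, 0, 0], [0, 0, -1.2, 0, 0], [0, 0, -1.8, 0, 0], [0, 0, -2.4, 0, 0], [0, 0, -2.9, 0, 0], [0, 0, -3.2, 0, 0], [0, 0, -3.2, 0, 0], [0, 0, -3.2, 0, 0]]], "squeeze": 25}}

```text
time: 4.8
position: [0.5103, -0.3022, 0.2808]
tool_rot: [-3.038, -0.8, 0.001]
ft_force: [0.0, -0.6, -2.0]
grip_width: 0.157
grip_force: 25.0
```

```bash
python3 go.py .4935 -.1189 .2815 -1.056
```

```text
4.8 [ 0.5103 -0.3022  0.2808] yaw -1.056 shift [ 0.0756 -0.1678 -0.0006] turn -0.0 w 0.1573164145716496 F [ 0.  -0.6 -2. ]
```

In the tool's units: -0.168 m is -3.36, -0.162 m is -3.24.

{"api": "tcp_steps", "payload": {"motion": [[[0.12, -0.26, 0, 0, 0], [0.34, -0.76, 0, 0, 0], [0.6, -1.32, 0, 0, 0], [0.86, -1.9, 0, 0, 0], [1.1, -2.44, 0, 0, 0], [1.32, -2.94, 0, 0, 0], [1.46, -3.24, 0, 0, 0], [1.512, -3.36, 0, 0, 0], [1.512, -3.36, 0, 0, 0], [1.512, -3.36, 0, 0, 0], [1.512, -3.36, 0, 0, 0], [1.512, -3.36, 0, 0, 0]]], "squeeze": 25}}

```text
time: 6.0
position: [0.4936, -0.12, 0.2813]
tool_rot: [-3.039, -0.797, 0.0]
ft_force: [0.0, 0.2, -1.4]
grip_width: 0.158
grip_force: 25.0
```

```bash
python3 go.py .4935 -.1189 .141 -1.056; python3 - <<'E'
from h import *
i=eyes.get_image("top")[180:280,260:390,::-1]; j=eyes.get_image("side")[160:300,290:390,::-1]
i=cv2.resize(i,(364,280),interpolation=cv2.INTER_CUBIC); j=cv2.resize(j,(400,560),interpolation=cv2.INTER_CUBIC)
k=np.zeros((560,764,3),np.uint8); k[:280,:364]=i; k[:,364:]=j
cv2.imwrite("pics/a2.png",k)
E
```

```text
6.0 [ 0.4936 -0.12    0.2813] yaw -1.0579 shift [ 0.0005 -0.001   0.1403] turn -0.002 w 0.15827738696841057 F [ 0.   0.2 -1.4]
```

View pics/a2.png

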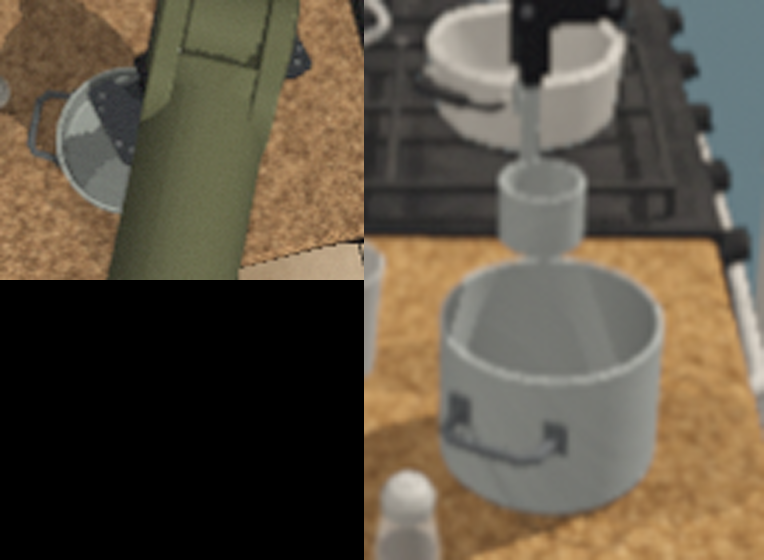

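The dipper hangs upright in the fingers above the pot's far rim (cup rim 498–587 wide, top 158, bottom 255; pot rim 440–662, 258–383). I'll compare this with the model's prediction.

```bash
python3 - <<'E'
from h import *
th=np.linspace(0,2*np.pi,72)
ring=lambda c,r:np.c_[c[0]+r*np.cos(th),c[1]+r*np.sin(th),np.full(72,c[2])]
def bb(P):
    p=(np.array([proj("side",X) for X in P])-[290,160]+.5)*4-.5; p[:,0]+=364; return np.r_[p.min(0),p.max(0)].round(1)
print("pot",bb(ring([.46,-.0597,.119],.08)),"meas 440 258 662 383")
g=np.array([.4936,-.12]); e=np.array([np.cos(-1.058),np.sin(-1.058)])
for d in(-.005,0,.005):
    c=g-(.032+d)*e
    print(d,"rim",bb(ring([*c,.210],.03)),"bottom",bb(ring([*c,.160],.03))[3],"meas 498 158 587 / 255")
E
```

```text
pot [438.4 256.1 663.5 382.7] meas 440 258 662 383
-0.005 rim [495.2 155.9 580.  197. ] bottom 258.5 meas 498 158 587 / 255
0 rim [497.1 159.1 582.2 200.5] bottom 262.2 meas 498 158 587 / 255
0.005 rim [499.  162.3 584.4 204.1] bottom 265.8 meas 498 158 587 / 255
```

Matches within ~2 mm, well within the hook's gap. Lower, first to 10 mm above the seat.

In the tool's units: 0.02 m is 0.4, 0.13 m is 2.6.

{"api": "tcp_steps", "payload": {"motion": [[[0, -0.02, 0.4, 0, 0], [0, -0.02, 0.9, 0, 0], [0, -0.02, 1.4, 0, 0], [0, -0.02, 1.8, 0, 0], [0, -0.02, 2.1, 0, 0], [0, -0.02, 2.34, 0, 0], [0, -0.02, 2.52, 0, 0], [0, -0.02, 2.6, 0, 0], [0, -0.02, 2.6, 0, 0], [0, -0.02, 2.6, 0, 0]]], "squeeze": 25}}

```text
time: 7.1
position: [0.4937, -0.1181, 0.1522]
tool_rot: [3.037, 0.8, 0.001]
ft_force: [1.1, 0.6, -1.7]
grip_width: 0.16
grip_force: 25.0
```

```bash
python3 go.py .4935 -.1189 .141 -1.056; python3 - <<'E'
from h import *
j=eyes.get_image("side")[170:290,290:390,::-1]
cv2.imwrite("pics/a3.png",cv2.resize(j,(500,600),interpolation=cv2.INTER_CUBIC))
E
```

```text
7.1 [ 0.4937 -0.1181  0.1522] yaw -1.056 shift [-0.0005  0.0006  0.0112] turn 0.0 w 0.1600650337767232 F [ 1.1  0.6 -1.7]
```

View pics/a3.png

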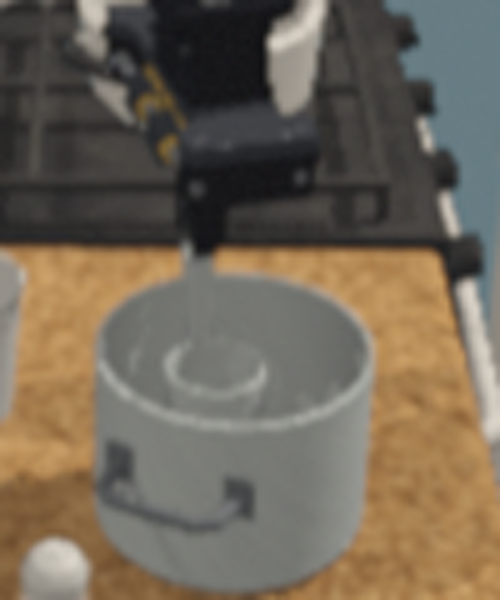

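The cup (centre 217,367) is inside the pot, the strip is in front of the far rim at (200,290), and there is no contact force. The tongue is already below rim level. Lower onto the seat.

In the tool's units: 0.011 m is 0.22, 0.009 m is 0.18.

{"api": "tcp_steps", "payload": {"motion": [[[0, 0.02, 0.06, 0, 0], [0, 0.02, 0.12, 0, 0], [0, 0.02, 0.18, 0, 0], [0, 0.02, 0.22, 0, 0], [0, 0.02, 0.22, 0, 0], [0, 0.02, 0.22, 0, 0]]], "squeeze": 25}}

```text
time: 7.75
position: [0.4935, -0.1188, 0.1407]
tool_rot: [3.038, 0.8, -0.001]
ft_force: [-2.0, 0.7, 2.2]
grip_width: 0.159
grip_force: 25.0
```

{"api": "tcp_steps", "payload": {"motion": [[[0, 0, 0.02, 0, 0], [0, 0, 0.03, 0, 0], [0, 0, 0.03, 0, 0]]]}}

```text
time: 8.05
position: [0.4936, -0.1188, 0.1406]
tool_rot: [3.037, 0.8, -0.001]
ft_force: [-5.1, 1.1, 10.9]
grip_width: 0.161
grip_force: 25.0
```

Contact at the predicted height (11 N). Ease off and open gently.

{"api": "tcp_steps", "payload": {"motion": [[[0, 0, -0.02, 0, 0], [0, 0, -0.02, 0, 0], [0, 0, -0.02, 0, 0.17], [0, 0, -0.02, 0, 0.19], [0, 0, -0.02, 0, 0.22], [0, 0, -0.02, 0, 0.3], [0, 0, -0.02, 0, 0.4], [0, 0, -0.02, 0, 0.5], [0, 0, -0.02, 0, 0.5], [0, 0, -0.02, 0, 0.5], [0, 0, -0.02, 0, 0.5]]], "squeeze": 10}}

```text
time: 9.15
position: [0.4937, -0.1189, 0.1401]
tool_rot: [3.038, 0.8, 0.0]
ft_force: [-0.5, 0.3, 0.2]
grip_width: 0.492
grip_force: 0.0
```

```bash
python3 - <<'E'
from h import *
j=eyes.get_image("side")[170:290,290:390,::-1]
cv2.imwrite("pics/a4.png",cv2.resize(j,(500,600),interpolation=cv2.INTER_CUBIC))
E
```

```text
(no output)
```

View pics/a4.png

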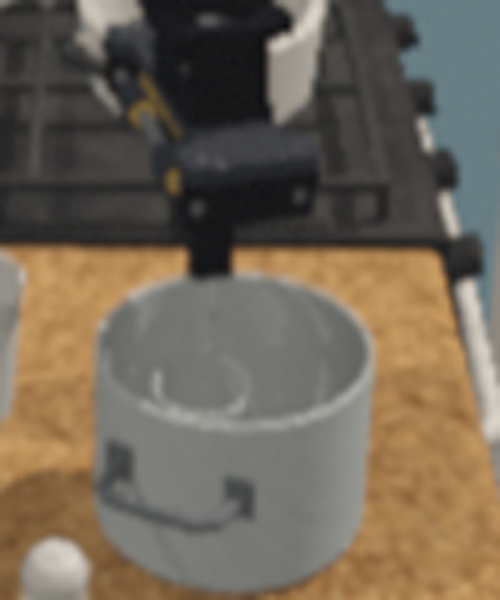

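The dipper's cup swung slightly outward (now at about 200,390) and hangs inside the pot, with the fingers open around the grip and no force. Open fully, rise straight up, back away.

In the tool's units: -0.15 m is -3, -0.13 m is -2.6.

{"api": "tcp_steps", "payload": {"motion": [[[0, 0, 0, 0, 0.75], [0, 0, 0, 0, 0.75], [0, 0, 0, 0, 0.75], [0, 0, -0.2, 0, 0.75], [0, 0, -0.5, 0, 0.75], [0, 0, -0.9, 0, 0.75], [0, 0, -1.4, 0, 0.75], [0, 0, -2, 0, 0.75], [0, 0, -2.6, 0, 0.75], [0, 0, -3, 0, 0.75], [0, 0, -3, 0, 0.75], [0, 0, -3, 0, 0.75]]]}}

```text
time: 10.4
position: [0.4937, -0.1188, 0.2903]
tool_rot: [3.037, 0.8, 0.001]
ft_force: [-0.0, -0.3, -1.0]
grip_width: 0.751
grip_force: 0.0
```

{"api": "tcp_steps", "payload": {"motion": [[[-0.4, 0.6, 0, 0, 0.75], [-0.8, 1.2, 0, 0, 0.75], [-1.2, 2, 0, 0, 0.75], [-1.6, 2.8, 0, 0, 0.75], [-2, 3.6, 0, 0, 0.75], [-2, 4.2, 0, 0, 0.75], [-2, 4.6, 0, 0, 0.75], [-2, 4.6, 0, 0, 0.75], [-2, 4.6, 0, 0, 0.75]]]}}

```text
time: 11.3
position: [0.5193, -0.3674, 0.2883]
tool_rot: [-3.035, -0.799, 0.003]
ft_force: [0.3, 0.5, 0.2]
grip_width: 0.751
grip_force: 0.0
```

```bash
python3 - <<'E'
from h import *
i=eyes.get_image("top")[150:265,230:400,::-1]; j=eyes.get_image("side")[170:330,270:390,::-1]
i=cv2.resize(i,(425,288),interpolation=cv2.INTER_CUBIC); j=cv2.resize(j,(375,500),interpolation=cv2.INTER_CUBIC)
k=np.zeros((500,800,3),np.uint8); k[:288,:425]=i; k[:,425:]=j
cv2.imwrite("pics/a5.png",k)
E
```

```text
(no output)
```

View pics/a5.png

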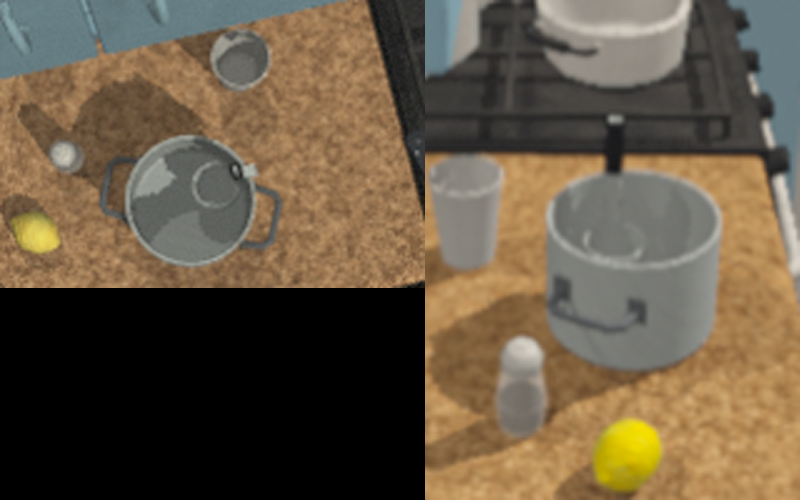

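The hook's bar crosses the rim at (250,172) in the top part, the cup (215,185) hangs inside, the grip stands at (615,145) in the side part, and pot, cup, salt shaker and lemon are where they were. Handing in.

```bash
python3 -c "
from bench import ctrl, eyes
print(ctrl.close_job())"
```

```text
the job is handed in; nothing more can be done
None
```

The dipper hangs by its hook on the pot's rim with its cup inside, let go and staying put; the pot and the bystanders looked unmoved in the last pictures, and the job was handed in at about 11.4 s.

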